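# Release the measured module from its sloping cradle

## Robot

A 6-joint arm with a two-finger parallel gripper is mounted at the origin on the work surface. World frame = base frame: x ahead of the robot, y to its left, z up, the work surface at z = 0. Lengths are in mm, angles in rad, forces in N, time in s.
With the tool pointing down it reaches from about 300 to 850 mm from the base axis. Payload 4.2 kg.
Tool frame: the origin (TCP) lies on the mounting face of the last link; the fingertips stand 191 mm ahead of it and the grasp point (between the pads) lies 172 mm ahead of it; z points along the fingers, y is the direction in which the jaws open and shut (so a half turn about z gives the same grasp; the last joint's range is limited). The gripper opens to 91 mm and grips with 3 to 60 N. Pads are 32 mm wide; open, the fingers measure 118 mm over their backs; the gripper's body (76 mm by 178 mm) begins 60 mm behind the grasp point.
Start: joints at [-1.333, 0.32, 1.565, -0, 1.257, -0.02], TCP at [146.597, -555.997, 404.776] pointing down, gripper open.
Joint ranges: [-3.11, 3.11], [-0.84, 2.01], [0.21, 2.61], [-1.34, 4.49], [0.05, 2.63], [-2.56, 2.56]. Speed limits (rad/s): [2.57, 2.57, 3.14, 3.14, 3.14, 3.14].

## Interface

Orientations are given as a unit quaternion [x, y, z, w].
In Python, from cell import env gives the robot as it stands.
- The arm moves only by the tool servo_tool, never from a script. Its argument "commands" is a list of rows, each an object of numbers: "ax", "ay", "az": the turn, a rotation vector about the tool's x, y, z scaled (see below); "x", "y", "z": the shift along the tool's x, y, z scaled (see below); "claw": the closure, from 0 (fully open) to 1 (shut). A call has 1 to 20 rows; each row shifts and turns the pose as measured when the row begins, along the tool's axes as they then stand; what a row does not reach is not made up. The controller multiplies each number of a shift by 150 mm and each number of a turn by 180 degrees. A row lasts 1/10 s, in which the tool goes at most 50 mm and 8.59 degrees, less where a joint would pass 70% of its speed; a pose out of reach is approached as far as the arm can. A call with a number of a shift or a turn outside -1 to 1 is refused whole. A call with a gripper value outside its range is refused whole. The fingers move at their own pace and stop on an object; "squeeze" is the grip in N (left out, the last holds). Time passes only in rows, so rows that do not move let the fingers close. It gives the time, the measured TCP pose, the force and the opening at its end, in the units of the state.
- env.read_state(): the state, without advancing time (a new reading comes with each control period).
- env.grab_frame(name): name is "scene" or "top" or "wrist"; returns the picture (420x560x3 uint8, red, green, blue); there is no depth.
- env.get_calibration(name): a dict with "fx", "fy", "cx", "cy" (pixels), "rvec" (rotation vector, rad) and "tvec" (3), from world to camera coordinates, as OpenCV has them. Camera axes: x right, y down, z forward; pixel columns grow to the right and rows downward; lengths in mm; the calibration is good to about 2 mm. A picture is of the moment at which its call begins: read the wrist's pose just before it. get_calibration takes no time and is no camera call; for the wrist camera it gives the pose at the moment of the call.
- env.hand_in(): hands the job in, once; it reports no verdict.
Trained networks look in the newest picture that a camera, given by its name, has taken for a name from the list of things; names that differ only in an ending like _2 or _b are one class to them, and where a whole thing is asked for, a point or a joint stands for the part that bears it (a point fixed in the world has none). Each returns a list of dicts, best first, with "p" (0 to 1); they miss things now and then, are a little off and sometimes report something else, mostly with a low value. They report only what shows in the picture. A call takes as long as a camera call. They do not tell look-alikes from the thing itself.
- env.recognise(target, camera): "pixel" ([row, column] in pixels, amid what is visible of it).
- env.masks_of(target, camera): "pixels" (420x560 bool, what is visible of it) and "pixel" ([row, column] in pixels, amid what is visible of it).
- env.mark_of(target, camera): "pixel" ([row, column] in pixels: a listed point, or the origin of a listed thing).
The state is a dict: "t": time; "joints": joint angles; "joint_vel": joint speeds; "effort": joint torques, N m; "eef_pos": TCP position; "orientation": TCP orientation; "force": force on the tool from outside, world axes, zero at the start; "torque": the same for the moment, N m; "gripper_width": finger opening in mm.
Only numpy, scipy, OpenCV 4.12 (cv2) and the standard library are available. Lean on these libraries where they do the work, as an engineer would, in place of code of your own. Each camera call takes 0.05 s, during which the arm holds its last target. There are 200 camera calls.

## Task

Lift the red spring-loaded hold-down finger of the sloping cradle until it snaps over and stands up by itself, and only then draw the green circuit board module up the slope out from under the two lower lips. Lay it gently and flat, heat sink upwards, on the floor of the blue tray and let go. Leave the finger standing open and everything else where it is.

Things in the scene. Friction and masses are not known exactly. Their poses are not given: they have to be found in the camera images.
- cradle: Fixed sloping cradle on a grey foot 290 x 150 x 14 mm. Origin under the foot's centre; x level, towards the robot within 0.3 rad (yaw pi +/- 0.3). Its aluminium seat, 215 x 110 mm, rises at 30 degrees along the cradle's x, towards the robot, and faces up and away from it: up-slope is (0.866, 0, 0.5) in the cradle frame, the outward normal (-0.5, 0, 0.866).
- seat (a point): Centre of the seat's face, 75 mm above the table, where the module's origin starts. Axes as the cradle's (not sloped). 50 mm down the slope, two dark stops (22 mm wide, 42 mm either side of the middle) carry lips 3 mm above the module that overhang its lower edge by 6 mm: draw the module 8 mm or more (room for 35) up the slope before lifting it off.
- finger_hinge (a point): Middle of the finger's hinge pin, 105 mm up the slope from the seat centre and 10 mm out from the seat's face. The pin runs along the cradle's y axis.
- finger_knob (a point): Centre of the orange cross knob on the red finger: a cylinder, 22 mm diameter, 36 mm long, along the cradle's y axis; pinch its two flat ends or hook it from below. It stands on a red stem 12 mm wide, 72 mm from the hinge axis; with the finger down it is 45 mm up the slope from the seat centre and 50 mm out from the seat's face.
- finger (a joint): Angle of the red hold-down finger, rad: 0 pressed on the module, growing as the knob is lifted and goes over the hinge to the upper end of the slope; 1.85 at the stop. Bar 14 x 75 mm; a pad presses the module near its upper edge, a nib hooks behind that edge. The spring shuts it with about 5 N at the knob, fades to nothing near 0.9 rad, then throws it open and keeps it there.
- board: The module: green circuit board on an aluminium plate, 100 (x) x 130 (y) x 6 mm, about 0.25 kg. Origin: centre of its underside; z out of the component side; x up the slope at the start. Black finned heat sink, 40 x 40 mm, top 40 mm above the origin, centred at x = -10, y = 0: grip it across y. Connectors 16 mm high beyond |y| = 53, blue capacitors 20 mm high at x = 36, y = +/-45.
- pass_tray: Blue open tray, fixed, 170 mm (x) x 190 mm (y), 22 mm high, walls and floor 5 mm thick. Origin under its centre, z up. It stands to the left or the right of the cradle.
- reject_tray: Red open tray of the same size, fixed, on the other side; not for this module.
- reject_board: Yellow board without heat sink, 100 x 130 mm, up to 20 mm high, lying in the red tray; to be left alone. Origin at the centre of its underside.
- bottle: White bottle, 60 mm diameter, 130 mm high, standing; to be left alone. Origin under its centre.
- ring_gauge: Steel ring, 80 mm outside diameter, 25 mm high; to be left alone. Origin under its centre.
- loupe: Black loupe, 48 mm diameter, 50 mm high; to be left alone. Origin under its centre.
There are look-alikes about, which are no part of the job. What is shaped like the board but pink or yellow is not meant.

How it is judged:
By the outcome, as a careful person would: the job done as asked, in the order asked, and still so for the second after the job is handed in, with the robot touching nothing.
It also fails if it takes over 53 s, if anything falls off the work surface, if the arm or the gripper's body presses on something with over 40 N, if the wrist force passes 120 N, or if a joint passes its speed limit or range.

## Working session

There is one attempt and no reset: what is moved stays moved. The work goes in short steps, Python scripts to look and compute and a tool call to move; the robot and the scene stay as the last step left them, time stands still between calls to the robot, and variables do not carry over. Pictures are saved under pics/ and viewed, about 8 in all and at most 12, crops included, and the job is handed in when it is done.

Besides the shell and the picture viewer there is one more tool, called after "Request:" as a command line: name --argument value ..., lists and objects as JSON in quotes. servo_tool: Moves the arm, as the interface text tells. Its arguments: {"type":"object","properties":{"commands":{"type":"array","items":{"type":"object","properties":{"ax":{"type":"number","minimum":-1,"maximum":1},"ay":{"type":"number","minimum":-1,"maximum":1},"az":{"type":"number","minimum":-1,"maximum":1},"x":{"type":"number","minimum":-1,"maximum":1},"y":{"type":"number","minimum":-1,"maximum":1},"z":{"type":"number","minimum":-1,"maximum":1},"claw":{"type":"number"}}}},"squeeze":{"type":"number"}},"required":["commands"]}

```bash
mkdir -p pics; ls; cat > h.py <<'E'
import numpy as np,cv2
from cell import env
from scipy.spatial.transform import Rotation as R
def cal(n):
    c=env.get_calibration(n);K=np.array([[c['fx'],0,c['cx']],[0,c['fy'],c['cy']],[0,0,1.]])
    return K,R.from_rotvec(np.ravel(c['rvec'])).as_matrix(),np.ravel(c['tvec'])
def ray(n,p):
    K,r,t=cal(n);d=r.T@np.linalg.inv(K)@[p[1],p[0],1.];return -r.T@t,d/np.linalg.norm(d)
def onz(n,p,z):
    o,d=ray(n,p);return o+d*(z-o[2])/d[2]
def tri(obs):
    A=0;b=0
    for n,p in obs:
        o,d=ray(n,p);M=np.eye(3)-np.outer(d,d);A=A+M;b=b+M@o
    return np.linalg.solve(A,b)
def proj(n,X):
    K,r,t=cal(n);q=K@(r@np.asarray(X,float)+t);return q[[1,0]]/q[2]
def snap(n,f):
    im=env.grab_frame(n);cv2.imwrite('pics/'+f,im[:,:,::-1]);return im
E
python3 - <<'E'
from h import *
np.set_printoptions(precision=1,suppress=True)
for n in ('scene','top'):
    snap(n,n+'1.png')
    for t in ['cradle','seat','finger_hinge','finger_knob','board','pass_tray','reject_tray','reject_board','bottle','ring_gauge','loupe']:
        print(n,t,[(np.round(d['pixel'],1).tolist(),round(d['p'],2)) for d in env.mark_of(t,n)[:4]])
print(env.read_state())
E
```

```text
pics
scene cradle [([259.5, 306.4], 0.94), ([206.4, 303.0], 0.7)]
scene seat []
scene finger_hinge [([206.0, 302.6], 0.75), ([224.1, 306.4], 0.53)]
scene finger_knob [([228.8, 305.0], 0.67)]
scene board [([251.4, 470.6], 0.95), ([149.3, 349.7], 0.89), ([243.2, 303.7], 0.61), ([329.9, 102.6], 0.59)]
scene pass_tray [([241.0, 182.9], 0.81), ([258.4, 303.7], 0.25)]
scene reject_tray [([203.4, 386.6], 0.85)]
scene reject_board [([202.1, 384.6], 0.87)]
scene bottle [([200.0, 385.7], 0.65), ([267.4, 411.0], 0.57)]
scene ring_gauge [([307.6, 184.5], 0.63)]
scene loupe [([331.5, 233.4], 0.95)]
top cradle [([189.6, 258.7], 0.91)]
top seat [([185.9, 252.5], 0.79), ([233.7, 358.3], 0.5)]
top finger_hinge [([209.7, 244.4], 0.71)]
top finger_knob [([187.3, 253.7], 0.63)]
top board [([184.5, 254.3], 0.93), ([310.1, 163.3], 0.92), ([153.1, 109.6], 0.91), ([154.3, 428.5], 0.63)]
top pass_tray [([236.1, 358.9], 0.64)]
top reject_tray [([136.4, 327.7], 0.68)]
top reject_board [([235.0, 155.9], 0.89)]
top bottle [([156.9, 163.6], 0.76)]
top ring_gauge [([166.0, 364.9], 0.67)]
top loupe [([136.6, 325.4], 0.59)]
{'t': 1.2, 'joints': array([-1.3,  0.3,  1.6,  0. ,  1.3, -0. ]), 'joint_vel': array([-0., -0., -0., -0., -0.,  0.]), 'effort': array([ -0. , -41.2, -23.2,   0.1,   0. ,  -0. ]), 'eef_pos': array([ 146.6, -556. ,  404.8]), 'orientation': array([1. , 0.1, 0. , 0. ]), 'force': array([-0.1, -0.5, -0.4]), 'torque': array([ 0., -0.,  0.]), 'gripper_width': 91.19790306180194}
```

View pics/scene1.png

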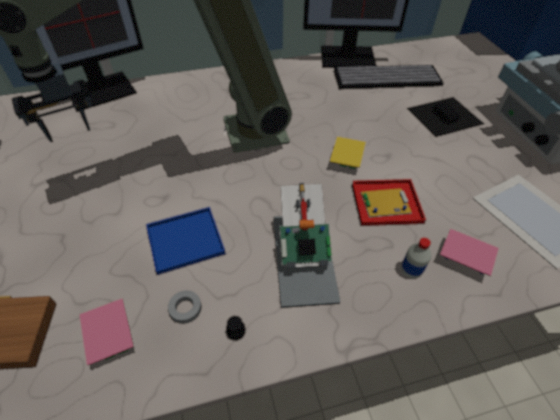

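View pics/top1.png

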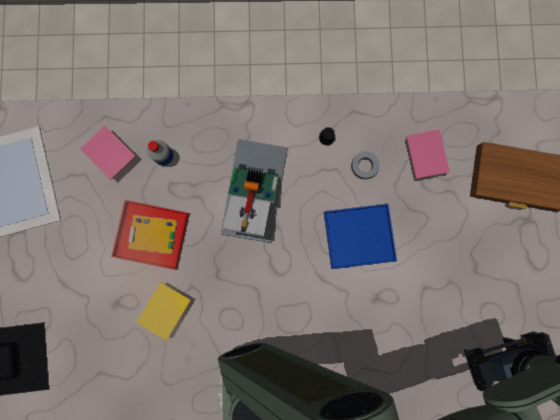

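```bash
python3 - <<'E'
from h import *
np.set_printoptions(precision=1,suppress=True)
for n in('scene','top'):
    K,r,t=cal(n);print(n,-r.T@t,K[0,0])
print('knob',tri([('scene',[228.8,305]),('top',[187.3,253.7])]))
print('hinge',tri([('scene',[206,302.6]),('top',[209.7,244.4])]))
print('cradle',tri([('scene',[259.5,306.4]),('top',[189.6,258.7])]), onz('top',[189.6,258.7],0),onz('scene',[259.5,306.4],0))
print('seat',onz('top',[185.9,252.5],75))
print('board',tri([('scene',[243.2,303.7]),('top',[184.5,254.3])]))
print('tray',tri([('scene',[241,182.9]),('top',[236.1,358.9])]),onz('top',[236.1,358.9],0))
E
```

```text
scene [1141.2 -226.4  912.8] 394.1411389511724
top [ 376.5  -51.  1276.3] 430.6498983922309
knob [570.4   2.1 122.3]
hinge [506.7  21.3 134.4]
cradle [585.3   0.2   4. ] [583.5  -7.6   0. ] [584.7   9.4   0. ]
seat [582.3   7.2  75. ]
board [584.6  -0.5  80.3]
tray [ 437.6 -306.4    1.6] [ 438.2 -302.     0. ]
```

The scene view shows the green module on the cradle at about (243,304), with the red finger and orange knob at (226,304). The blue tray is at (240,185). In the top view the module is at (185,254), the knob at (187,254) and the blue tray at (236,359).

Look-alikes in the top view are the pink boards (153,108) and (154,428), the loose yellow one (310,163), and the yellow board in the red tray (235,155). The only green one with a heat sink is in the cradle, so that is my choice. I'll check it with a close wrist view.

```bash
cat >> h.py <<'E'
def Rdown(xyaw,tilt=0.):
    "tool down with tool x at yaw; tilt: turn about tool y"
    x=np.array([np.cos(xyaw),np.sin(xyaw),0]);z=np.array([0,0,-1.])
    return np.c_[x,np.cross(z,x),z]@R.from_rotvec([0,tilt,0]).as_matrix()
def plan(P,Rm,n=None,step=45.,deg=8.,grasp=None,cur=None):
    "rows to bring the TCP to P (or the point `grasp` mm ahead to P) with orientation Rm"
    if cur is None:
        s=env.read_state();cur=(s['eef_pos'],R.from_quat(s['orientation']).as_matrix())
    p,r=np.array(cur[0],float),cur[1]
    g=grasp or 0.;P=np.asarray(P,float);p0=p+r[:,2]*g
    w=R.from_matrix(r.T@Rm).as_rotvec();a=np.degrees(np.linalg.norm(w))
    n=n or int(max(1,np.ceil(np.linalg.norm(P-Rm[:,2]*g-p)/step),np.ceil(a/deg)))
    out=[]
    for i in range(1,n+1):
        r2=cur[1]@R.from_rotvec(w*i/n).as_matrix();t=p0+(P-p0)*i/n-r2[:,2]*g
        sh=r.T@(t-p)/150;tu=R.from_matrix(r.T@r2).as_rotvec()/np.pi
        out.append(np.r_[sh,tu]);p,r=t,r2
    for i,o in enumerate(out):
        if i and np.allclose(o,out[i-1],atol=6e-4): print(i,'same');continue
        print(i,{k:round(float(v),3) for k,v in zip(('x','y','z','ax','ay','az'),o) if abs(v)>4e-4})
    return p,r
E
python3 - <<'E'
from h import *
np.set_printoptions(precision=3,suppress=True)
s=env.read_state();r=R.from_quat(s['orientation']).as_matrix();print(r)
K,rc,t=cal('wrist');c=-rc.T@t;print('cam in tool',r.T@(c-s['eef_pos']),'axes in tool',r.T@rc.T)
plan([560,0,440],Rdown(-0.145))
E
```

```text
[[ 0.967  0.255  0.   ]
 [ 0.255 -0.967 -0.   ]
 [ 0.     0.    -1.   ]]
cam in tool [75.924 -0.678 18.468] axes in tool [[-0.    -0.963 -0.27 ]
 [ 1.    -0.001  0.001]
 [-0.001 -0.27   0.963]]
0 {'x': 0.226, 'y': -0.18, 'z': -0.015, 'az': 0.008}
1 {'x': 0.221, 'y': -0.186, 'z': -0.015, 'az': 0.008}
2 {'x': 0.216, 'y': -0.191, 'z': -0.015, 'az': 0.008}
3 {'x': 0.211, 'y': -0.197, 'z': -0.015, 'az': 0.008}
4 {'x': 0.206, 'y': -0.202, 'z': -0.015, 'az': 0.008}
5 {'x': 0.201, 'y': -0.207, 'z': -0.015, 'az': 0.008}
6 {'x': 0.196, 'y': -0.212, 'z': -0.015, 'az': 0.008}
7 {'x': 0.191, 'y': -0.217, 'z': -0.015, 'az': 0.008}
8 {'x': 0.185, 'y': -0.222, 'z': -0.015, 'az': 0.008}
9 {'x': 0.179, 'y': -0.226, 'z': -0.015, 'az': 0.008}
10 {'x': 0.174, 'y': -0.231, 'z': -0.015, 'az': 0.008}
11 {'x': 0.168, 'y': -0.235, 'z': -0.015, 'az': 0.008}
12 {'x': 0.162, 'y': -0.239, 'z': -0.015, 'az': 0.008}
13 {'x': 0.156, 'y': -0.243, 'z': -0.015, 'az': 0.008}
14 {'x': 0.15, 'y': -0.247, 'z': -0.015, 'az': 0.008}
15 {'x': 0.143, 'y': -0.251, 'z': -0.015, 'az': 0.008}
```

Request:
servo_tool --commands '[{"x": 0.226,"y": -0.18,"z": -0.015,"az": 0.008},{"x": 0.221,"y": -0.186,"z": -0.015,"az": 0.008},{"x": 0.216,"y": -0.191,"z": -0.015,"az": 0.008},{"x": 0.211,"y": -0.197,"z": -0.015,"az": 0.008},{"x": 0.206,"y": -0.202,"z": -0.015,"az": 0.008},{"x": 0.2,"y": -0.207,"z": -0.015,"az": 0.008},{"x": 0.196,"y": -0.212,"z": -0.015,"az": 0.008},{"x": 0.19,"y": -0.217,"z": -0.015,"az": 0.008},{"x": 0.185,"y": -0.222,"z": -0.015,"az": 0.008},{"x": 0.18,"y": -0.226,"z": -0.015,"az": 0.008},{"x": 0.174,"y": -0.23,"z": -0.015,"az": 0.008},{"x": 0.168,"y": -0.235,"z": -0.015,"az": 0.008},{"x": 0.162,"y": -0.24,"z": -0.015,"az": 0.008},{"x": 0.156,"y": -0.243,"z": -0.015,"az": 0.008},{"x": 0.15,"y": -0.247,"z": -0.015,"az": 0.008},{"x": 0.143,"y": -0.25,"z": -0.015,"az": 0.008},{},{}]'

```text
invalid input at $.commands[0]: expected keys ax, ay, az, x, y, z, claw
```

```bash
python3 - <<'E'
from h import *
np.set_printoptions(precision=3,suppress=True)
s=env.read_state();print(s['t'],s['eef_pos'],s['joints'],R.from_quat(s['orientation']).as_matrix())
snap('wrist','w1.png')
for t in ['cradle','seat','finger_hinge','finger_knob','board']:
    print(t,[(np.round(d['pixel'],1).tolist(),round(d['p'],2)) for d in env.mark_of(t,'wrist')[:3]])
E
```

```text
1.2 [ 146.589 -556.006  404.77 ] [-1.333  0.32   1.564  0.     1.257 -0.02 ] [[ 0.967  0.255  0.   ]
 [ 0.255 -0.967 -0.   ]
 [ 0.     0.    -1.   ]]
cradle []
seat []
finger_hinge []
finger_knob []
board []
```

View pics/w1.png

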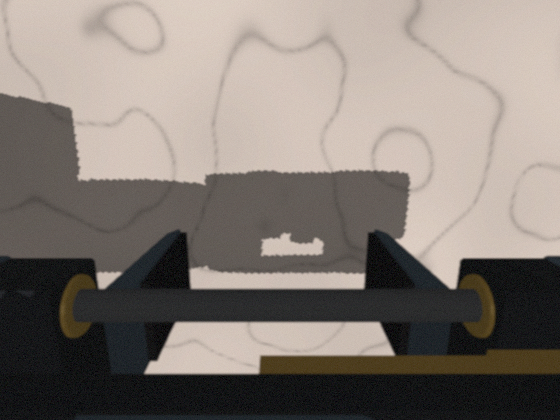

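The move was refused because every row needs all its keys. The picture shows only bare table under the start pose. I'll resend the rows in full.

Request:
servo_tool --commands '[{"x": 0.226,"y": -0.18,"z": -0.015,"ax": 0,"ay": 0,"az": 0.008,"claw": 0},{"x": 0.221,"y": -0.186,"z": -0.015,"ax": 0,"ay": 0,"az": 0.008,"claw": 0},{"x": 0.216,"y": -0.191,"z": -0.015,"ax": 0,"ay": 0,"az": 0.008,"claw": 0},{"x": 0.211,"y": -0.197,"z": -0.015,"ax": 0,"ay": 0,"az": 0.008,"claw": 0},{"x": 0.206,"y": -0.202,"z": -0.015,"ax": 0,"ay": 0,"az": 0.008,"claw": 0},{"x": 0.2,"y": -0.207,"z": -0.015,"ax": 0,"ay": 0,"az": 0.008,"claw": 0},{"x": 0.196,"y": -0.212,"z": -0.015,"ax": 0,"ay": 0,"az": 0.008,"claw": 0},{"x": 0.19,"y": -0.217,"z": -0.015,"ax": 0,"ay": 0,"az": 0.008,"claw": 0},{"x": 0.185,"y": -0.222,"z": -0.015,"ax": 0,"ay": 0,"az": 0.008,"claw": 0},{"x": 0.18,"y": -0.226,"z": -0.015,"ax": 0,"ay": 0,"az": 0.008,"claw": 0},{"x": 0.174,"y": -0.23,"z": -0.015,"ax": 0,"ay": 0,"az": 0.008,"claw": 0},{"x": 0.168,"y": -0.235,"z": -0.015,"ax": 0,"ay": 0,"az": 0.008,"claw": 0},{"x": 0.162,"y": -0.24,"z": -0.015,"ax": 0,"ay": 0,"az": 0.008,"claw": 0},{"x": 0.156,"y": -0.243,"z": -0.015,"ax": 0,"ay": 0,"az": 0.008,"claw": 0},{"x": 0.15,"y": -0.247,"z": -0.015,"ax": 0,"ay": 0,"az": 0.008,"claw": 0},{"x": 0.143,"y": -0.25,"z": -0.015,"ax": 0,"ay": 0,"az": 0.008,"claw": 0},{"x": 0,"y": 0,"z": 0,"ax": 0,"ay": 0,"az": 0,"claw": 0}]'

```text
t: 3.2
eef_pos: [580.0, 17.4, 442.4]
orientation: [0.997, -0.083, 0.005, 0.002]
force: [-0.8, -0.6, -0.6]
gripper_width: 91.2
```

```bash
sed -i "s/        print(i,{k:.*/        print(i,'{'+','.join('\"%s\":%g'%(k,round(float(v),3)) for k,v in zip(('x','y','z','ax','ay','az'),o))+'}')/" h.py
python3 - <<'E'
from h import *
np.set_printoptions(precision=3,suppress=True)
s=env.read_state();print(s['t'],s['eef_pos'],s['joints'],R.from_quat(s['orientation']).as_matrix())
snap('wrist','w2.png')
for t in ['cradle','seat','finger_hinge','finger_knob','board']:
    print(t,[(np.round(d['pixel'],1).tolist(),round(d['p'],2)) for d in env.mark_of(t,'wrist')[:3]])
E
```

```text
3.2 [580.047  17.355 442.356] [ 0.011  0.306  1.49  -0.005  1.337  1.75 ] [[ 0.986 -0.166  0.009]
 [-0.166 -0.986 -0.005]
 [ 0.009  0.003 -1.   ]]
cradle []
seat []
finger_hinge [([293.8, 290.9], 0.97)]
finger_knob [([218.1, 293.9], 0.57), ([294.5, 292.2], 0.3)]
board [([180.7, 290.5], 0.78)]
```

View pics/w2.png

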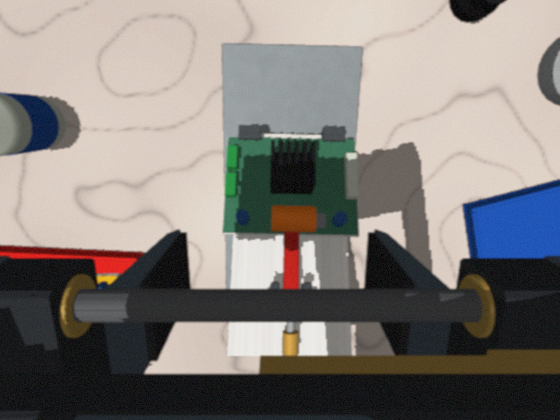

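The close view confirms it: a green module with a black heat sink at (170,293), the orange knob at (218,294), the red stem below, and the lower stops at (131,250) and (131,334). I'll fit the cradle pose to these points.

```bash
cat > fit.py <<'E'
from h import *
from scipy.optimize import least_squares
np.set_printoptions(precision=2,suppress=True)
S=lambda s,y,o:np.array([s*.866-o*.5,y,75+s*.5+o*.866])   # slope, y, out -> cradle frame about seat
obs=[('wrist',[44,222],[-145,75,14],0),('wrist',[46,362],[-145,-75,14],0),
 ('wrist',[218.5,294],S(45,0,50),1),('wrist',[235,223],S(50,65,6),1),('wrist',[235,358],S(50,-65,6),1),
 ('wrist',[356,228],S(107.5,55,0),1),('wrist',[356,357],S(107.5,-55,0),1),
 ('top',[209.7,244.4],S(105,0,10),1),('scene',[206,302.6],S(105,0,10),1),
 ('top',[187.3,253.7],S(45,0,50),1),('scene',[226,304],S(45,0,50),1),('scene',[243.2,303.7],S(0,0,0),1)]
def W(q,X,f):
    c,s=np.cos(q[2]),np.sin(q[2]);X=X+np.array([q[3]*f,0,0]);return np.array([q[0]+c*X[0]-s*X[1],q[1]+s*X[0]+c*X[1],X[2]])
def res(q): return np.concatenate([proj(n,W(q,np.array(X,float),f))-p for n,p,X,f in obs])
if __name__=='__main__':
    o=least_squares(res,[585,0,np.pi-.15,0],loss='soft_l1');q=o.x;print(q);print(res(q).reshape(-1,2))
    for n,X in (('seat',S(0,0,0)),('knob',S(45,0,50)),('hinge',S(105,0,10))): print(n,W(q,X,1))
E
python3 fit.py
```

```text
[573.02  -1.17   2.97  -4.7 ]
[[   0.96  136.34]
 [  -0.74 -145.19]
 [   0.82   -1.75]
 [  -0.37  135.83]
 [   0.35 -136.57]
 [ -58.65  122.56]
 [ -57.9  -125.84]
 [   5.51    5.41]
 [  -3.74   -2.55]
 [   1.2     0.19]
 [  -3.55   -0.15]
 [  -0.85   -0.53]]
seat [577.66  -1.96  75.  ]
knob [563.89   0.4  140.8 ]
hinge [492.96  12.55 136.16]
```

```bash
sed -i "s/\[-145,75,14\]/[-145,-75.0,14]/;s/\[-145,-75,14\]/[-145,75,14]/;s/S(50,65,6)/S(50,-65.0,6)/;s/S(50,-65,6)/S(50,65,6)/;/356,228/d" fit.py; python3 fit.py
```

```text
[572.95  -2.2    2.95  -5.6 ]
[[-0.52 -1.26]
 [ 0.57  0.21]
 [-0.35 -0.71]
 [-2.1  -1.38]
 [ 0.05  1.07]
 [ 5.1   5.2 ]
 [-3.47 -2.22]
 [ 0.88  0.56]
 [-3.22 -0.43]
 [-0.5  -0.91]]
seat [578.45  -3.27  75.  ]
knob [564.74  -0.61 140.8 ]
hinge [494.1   13.1  136.16]
```

```bash
python3 -c "
from h import *
plan([564.5,-0.5,165],Rdown(-.19),grasp=172)"
```

```text
0 {"x":-0.024,"y":0.032,"z":0.235,"ax":0.001,"ay":-0.001,"az":0.002}
1 {"x":-0.023,"y":0.033,"z":0.235,"ax":0.001,"ay":-0.001,"az":0.002}
2 {"x":-0.022,"y":0.033,"z":0.235,"ax":0.001,"ay":-0.001,"az":0.002}
```

Request:
servo_tool --commands '[{"x": -0.024,"y": 0.032,"z": 0.235,"ax": 0.001,"ay": -0.001,"az": 0.002,"claw": 0},{"x": -0.023,"y": 0.033,"z": 0.235,"ax": 0.001,"ay": -0.001,"az": 0.002,"claw": 0},{"x": -0.022,"y": 0.033,"z": 0.2,"ax": 0.001,"ay": -0.001,"az": 0.002,"claw": 0},{"x": 0,"y": 0,"z": 0,"ax": 0,"ay": 0,"az": 0,"claw": 0}]'

```text
t: 3.9
eef_pos: [562.3, -5.0, 342.6]
orientation: [0.995, -0.099, 0.002, -0.002]
force: [0.2, 0.3, 0.4]
gripper_width: 90.6
```

```bash
python3 - <<'E'
from h import *
np.set_printoptions(precision=3,suppress=True)
s=env.read_state();r=R.from_quat(s['orientation']).as_matrix();print(s['t'],s['eef_pos']+172*r[:,2],r[:,0],r[:,2])
snap('wrist','w3.png')
print([(n,np.round(d['pixel'],1).tolist(),d['p'],onz('wrist',d['pixel'],140.8)) for n in ['finger_knob'] for d in env.mark_of(n,'wrist')[:2]])
plan([564.5,-0.5,146],Rdown(-.19),grasp=172)
E
```

```text
3.9 [563.151  -4.218 170.559] [ 0.98  -0.197  0.004] [ 0.005  0.004 -1.   ]
[('finger_knob', [247.7, 260.8], 0.69, array([569.447,   5.498, 140.8  ]))]
0 {"x":-0.006,"y":-0.025,"z":0.192,"ax":-0.002,"ay":-0.004,"az":-0.002}
```

View pics/w3.png

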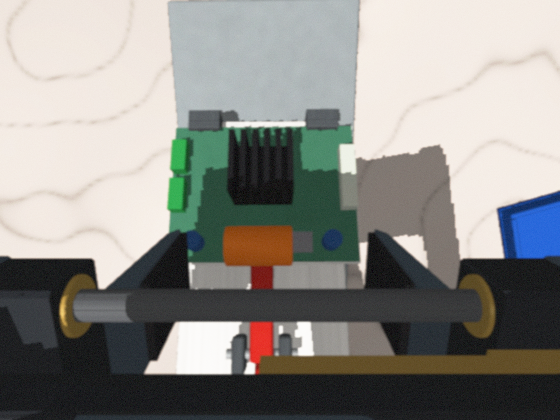

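```bash
python3 - <<'E'
import fit
from fit import *
w=[('wrist',[2,169],[-145,-75.,14],0),('wrist',[0,358],[-145,75,14],0),('wrist',[245,258],S(45,0,50),1),('wrist',[262,357],S(50,65,6),1),('wrist',[262,176],S(50,-65.,6),1)]
fit.obs[:]=w
o=least_squares(res,[573,-2,2.95,-5.6]);q=o.x;print(q);print(res(q).reshape(-1,2))
for n,X in (('seat',S(0,0,0)),('knob',S(45,0,50)),('hinge',S(105,0,10))): print(n,W(q,X,1))
E
```

```text
[583.08   2.94   2.96  -1.92]
[[ 0.64 -0.02]
 [-0.61  0.62]
 [-0.35  2.75]
 [-0.39  3.72]
 [ 1.67 -7.59]]
seat [584.97   2.59  75.  ]
knob [571.23   5.15 140.8 ]
hinge [500.49  18.3  136.16]
```

```bash
python3 - <<'E'
from h import *
np.set_printoptions(precision=2,suppress=True)
s=env.read_state();r=R.from_quat(s['orientation']).as_matrix();print(s['t'],s['eef_pos']+172*r[:,2],s['joint_vel'])
a=proj('wrist',s['eef_pos']+172*r[:,2]);print('grasp pt pixel',a, 'knob px pred',proj('wrist',[570.5,4.5,140.8]))
snap('wrist','w4.png');print([(d['pixel'],d['p']) for d in env.mark_of('finger_knob','wrist')])
plan([570,4.5,147],Rdown(-.185),grasp=172)
E
```

```text
4.0 [566.81  -3.73 174.79] [ 0.01 -0.01 -0.05  0.   -0.   -0.  ]
grasp pt pixel [275.47 277.6 ] knob px pred [245.65 262.15]
[([250.5, 260.7], 0.93)]
0 {"x":0.018,"y":-0.06,"z":0.195,"ax":-0.002,"ay":-0.005,"az":-0.004}
```

Request:
servo_tool --commands '[{"x": 0.01,"y": -0.03,"z": 0.1,"ax": -0.001,"ay": -0.003,"az": -0.002,"claw": 0},{"x": 0.01,"y": -0.03,"z": 0.09,"ax": -0.001,"ay": -0.003,"az": -0.002,"claw": 0},{"x": 0,"y": 0,"z": 0,"ax": 0,"ay": 0,"az": 0,"claw": 0},{"x": 0,"y": 0,"z": 0,"ax": 0,"ay": 0,"az": 0,"claw": 0}]'

```text
t: 4.5
eef_pos: [572.0, 5.8, 321.1]
orientation: [0.996, -0.091, 0.002, -0.001]
force: [1.2, 0.5, -0.5]
gripper_width: 91.3
```

```bash
python3 - <<'E'
from h import *
np.set_printoptions(precision=2,suppress=True)
env.grab_frame('wrist');print([(d['pixel'],d['p'],onz('wrist',d['pixel'],140.8)) for d in env.mark_of('finger_knob','wrist')])
s=env.read_state();r=R.from_quat(s['orientation']).as_matrix();print(s['t'],s['eef_pos']+172*r[:,2],s['joint_vel'])
snap('wrist','w5.png');print([(d['pixel'],d['p'],onz('wrist',d['pixel'],140.8)) for d in env.mark_of('finger_knob','wrist')])
E
```

```text
[([277.4, 280.7], 0.73, array([567.29,   5.29, 140.8 ]))]
4.6 [572.69   5.88 149.25] [-0.   -0.01 -0.   -0.   -0.   -0.  ]
[([275.8, 278.8], 0.81, array([568.25,   5.89, 140.8 ]))]
```

Request:
servo_tool --commands '[{"x": -0.01,"y": 0,"z": 0,"ax": 0,"ay": 0,"az": 0,"claw": 1},{"x": 0,"y": 0,"z": 0,"ax": 0,"ay": 0,"az": 0,"claw": 1},{"x": 0,"y": 0,"z": 0,"ax": 0,"ay": 0,"az": 0,"claw": 1},{"x": 0,"y": 0,"z": 0,"ax": 0,"ay": 0,"az": 0,"claw": 1},{"x": 0,"y": 0,"z": 0,"ax": 0,"ay": 0,"az": 0,"claw": 1},{"x": 0,"y": 0,"z": 0,"ax": 0,"ay": 0,"az": 0,"claw": 1}]' --squeeze 25

```text
t: 5.3
eef_pos: [570.2, 5.4, 322.6]
orientation: [0.996, -0.091, 0.004, -0.001]
force: [-0.6, -0.2, -0.7]
gripper_width: 45.9
```

```bash
python3 - <<'E'
from h import *
np.set_printoptions(precision=2,suppress=True)
s=env.read_state();r=R.from_quat(s['orientation']).as_matrix();print(s['t'],s['eef_pos']+172*r[:,2],s['force'],s['gripper_width'])
# arc increments in tool axes (x away/down-slope horizontally, z down)
th=np.linspace(0,1.2,9);P=np.c_[72*np.cos(th+.064),-72*np.sin(th+.064)];print(np.diff(P,axis=0)/150)
E
```

```text
5.3 [571.43   5.68 150.62] [-0.61 -0.19 -0.67] 45.86481812904665
[[-0.01 -0.07]
 [-0.02 -0.07]
 [-0.03 -0.07]
 [-0.04 -0.06]
 [-0.05 -0.05]
 [-0.06 -0.05]
 [-0.06 -0.04]
 [-0.07 -0.03]]
```

Request:
servo_tool --commands '[{"x": -0.01,"y": 0,"z": 0.02,"ax": 0,"ay": 0,"az": 0,"claw": 1},{"x": 0,"y": 0,"z": 0,"ax": 0,"ay": 0,"az": 0,"claw": 1},{"x": 0,"y": 0,"z": 0,"ax": 0,"ay": 0,"az": 0,"claw": 1},{"x": 0,"y": 0,"z": 0,"ax": 0,"ay": 0,"az": 0,"claw": 1}]'

```text
t: 5.7
eef_pos: [568.7, 4.9, 319.6]
orientation: [0.996, -0.091, 0.004, 0.0]
force: [0.8, -0.9, 1.1]
gripper_width: 35.7
```

Request:
servo_tool --commands '[{"x": -0.007,"y": 0,"z": -0.071,"ax": 0,"ay": 0,"az": 0,"claw": 1},{"x": -0.017,"y": 0,"z": -0.069,"ax": 0,"ay": 0,"az": 0,"claw": 1},{"x": -0.028,"y": 0,"z": -0.066,"ax": 0,"ay": 0,"az": 0,"claw": 1},{"x": -0.037,"y": 0,"z": -0.061,"ax": 0,"ay": 0,"az": 0,"claw": 1},{"x": 0,"y": 0,"z": 0,"ax": 0,"ay": 0,"az": 0,"claw": 1}]'

```text
t: 6.2
eef_pos: [554.2, 7.7, 359.2]
orientation: [0.996, -0.092, 0.002, -0.0]
force: [0.6, -1.5, -5.1]
gripper_width: 35.8
```

Request:
servo_tool --commands '[{"x": -0.047,"y": 0,"z": -0.055,"ax": 0,"ay": 0,"az": 0,"claw": 1},{"x": -0.055,"y": 0,"z": -0.047,"ax": 0,"ay": 0,"az": 0,"claw": 1},{"x": -0.061,"y": 0,"z": -0.038,"ax": 0,"ay": 0,"az": 0,"claw": 1},{"x": -0.066,"y": 0,"z": -0.028,"ax": 0,"ay": 0,"az": 0,"claw": 1},{"x": 0,"y": 0,"z": 0,"ax": 0,"ay": 0,"az": 0,"claw": 1}]'

```text
t: 6.7
eef_pos: [516.1, 14.8, 388.1]
orientation: [0.996, -0.091, 0.002, -0.0]
force: [-0.4, -1.6, -4.1]
gripper_width: 35.5
```

Request:
servo_tool --commands '[{"x": 0,"y": 0,"z": 0,"ax": 0,"ay": 0,"az": 0,"claw": 0.4},{"x": 0,"y": 0,"z": 0,"ax": 0,"ay": 0,"az": 0,"claw": 0.4},{"x": 0,"y": 0,"z": 0,"ax": 0,"ay": 0,"az": 0,"claw": 0.4},{"x": 0,"y": 0,"z": -0.2,"ax": 0,"ay": 0,"az": 0,"claw": 0.3},{"x": 0,"y": 0,"z": -0.2,"ax": 0,"ay": 0,"az": 0,"claw": 0},{"x": 0.2,"y": 0,"z": -0.1,"ax": 0,"ay": 0,"az": 0,"claw": 0},{"x": 0.25,"y": 0,"z": 0,"ax": 0,"ay": 0,"az": 0,"claw": 0},{"x": 0,"y": 0,"z": 0,"ax": 0,"ay": 0,"az": 0,"claw": 0}]'

```text
t: 7.5
eef_pos: [583.9, 2.9, 468.4]
orientation: [0.996, -0.091, 0.003, -0.002]
force: [-0.9, 0.1, -0.1]
gripper_width: 90.1
```

```bash
python3 - <<'E'
from h import *
np.set_printoptions(precision=2,suppress=True)
env.grab_frame('wrist')
for n in ('scene','wrist'):
    im=snap(n,'o_%s.png'%n)
    for t in ('finger_knob','finger_hinge','board'): print(n,t,[(np.round(d['pixel'],1),round(d['p'],2)) for d in env.mark_of(t,n)[:3]])
a=cv2.imread('pics/o_scene.png')[160:320,220:390];b=cv2.imread('pics/o_wrist.png')
a=cv2.resize(a,None,fx=2.4,fy=2.4);b=cv2.resize(b,(384,384*420//560))
c=np.zeros((384,800,3),np.uint8);c[:,:408]=a;c[:288,408:792]=b;cv2.imwrite('pics/o.png',c)
s=env.read_state();print(s['t'],s['eef_pos'],s['joints'])
E
```

```text
scene finger_knob [(array([179.5, 302.6]), 0.82)]
scene finger_hinge [(array([203.8, 300.2]), 0.75)]
scene board [(array([329.2, 101.5]), 0.95), (array([248.4, 468.6]), 0.92), (array([241.6, 305.9]), 0.64)]
wrist finger_knob [(array([350.8, 277.6]), 0.89)]
wrist finger_hinge [(array([282.1, 280.3]), 0.8)]
wrist board [(array([175.8, 281.1]), 0.6), (array([120.7,  45.9]), 0.2)]
7.95 [580.03   3.62 469.02] [-0.01  0.29  1.44  0.    1.4   1.74]
```

View pics/o.png

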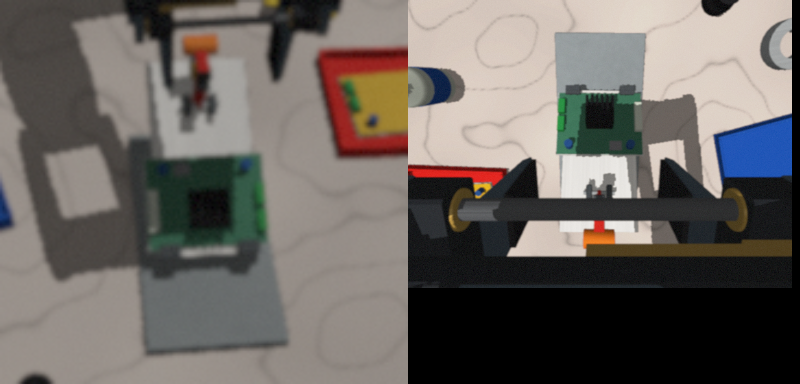

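The finger now stands open by itself, with the knob past the hinge at (179,303) in the scene view. The board is still seated. Next I'll refine the module's position from the settled wrist view.

```bash
python3 - <<'E'
import fit
from fit import *
im=cv2.imread('pics/o_wrist.png')
print('seat ray',onz('wrist',[175.8,281.1],75))
hsv=cv2.cvtColor(im,cv2.COLOR_BGR2HSV);g=cv2.inRange(hsv,(60,60,20),(95,255,200));g[:,:200]=0;g[:,360:]=0;g[250:]=0
ys,xs=np.where(g>0);print('green',ys.min(),ys.max(),xs.min(),xs.max())
print('row extents',[(r,xs[ys==r].min(),xs[ys==r].max()) for r in range(150,224,8) if (ys==r).any()])
b=((im.max(2)<28)).astype(np.uint8);b[:130]=0;b[200:]=0;b[:,:240]=0;b[:,:]*=1;b[:,330:]=0
ys,xs=np.where(b>0);print('black',np.percentile(ys,[1,99]),np.percentile(xs,[1,99]))
for q in ([584,2.6,2.957,0],[582,3,2.957,0]):
    for X in (S(-30,-20.,40),S(10,20,40),S(10,-20.,40),S(50,-65.,6),S(50,65,6),S(50,0,6),S(0,0,0)): print(proj('wrist',W(q,X,1)),end='')
    print()
E
```

```text
seat ray [587.48  -0.89  75.  ]
green 136 224 217 340
row extents [(150, np.int64(219), np.int64(328)), (158, np.int64(219), np.int64(328)), (166, np.int64(220), np.int64(328)), (174, np.int64(218), np.int64(329)), (182, np.int64(218), np.int64(329)), (190, np.int64(218), np.int64(329)), (198, np.int64(218), np.int64(339)), (206, np.int64(218), np.int64(340)), (214, np.int64(218), np.int64(340)), (222, np.int64(217), np.int64(340))]
black [148. 186.] [260. 299.]
[136.98 258.28][175.71 299.63][175.56 257.57][224.05 214.31][224.52 342.41][224.28 278.35][179.56 278.46]
[139.09 258.27][177.83 299.56][177.68 257.57][225.96 214.37][226.43 342.28][226.19 278.32][181.44 278.42]
```

```bash
python3 - <<'E'
import cv2
im=cv2.imread('pics/o_wrist.png')[30:250,190:370];cv2.imwrite('pics/crop.png',cv2.resize(im,None,fx=4.4,fy=2.7,interpolation=2)) 
E
```

```text
(no output)
```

View pics/crop.png

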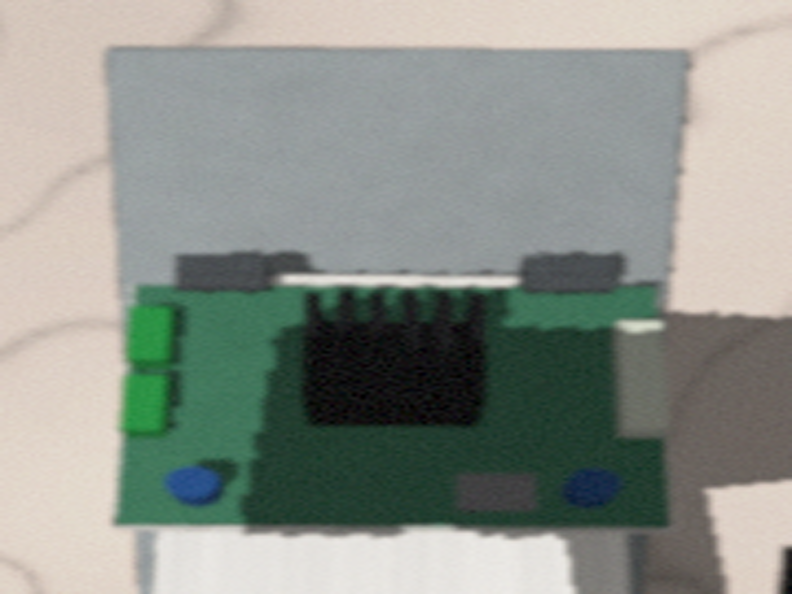

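Edges match the prediction to about 1 px, with the heat sink centred at about (152,280). Next is the tilted approach, with the fingers part closed so they clear the connectors.

```bash
cat >> h.py <<'E'
Q=[584.3,1.8,2.957]
def seat(s,y,o):
    c,n=np.cos(Q[2]),np.sin(Q[2]);X=s*.866-o*.5;return np.array([Q[0]+c*X-n*y,Q[1]+n*X+c*y,75+s*.5+o*.866])
RT=Rdown(Q[2]-np.pi,-np.pi/6)
E
python3 -c "
from h import *
plan(seat(-10,0,90),RT,grasp=172,n=8)
print('joints',env.read_state()['joints'])"
```

```text
0 {"x":0.123,"y":0.002,"z":0.127,"ax":-0,"ay":-0.021,"az":0}
1 {"x":0.131,"y":0.002,"z":0.124,"ax":-0,"ay":-0.021,"az":0}
2 {"x":0.139,"y":0.001,"z":0.12,"ax":-0,"ay":-0.021,"az":0}
3 {"x":0.147,"y":0.001,"z":0.115,"ax":-0,"ay":-0.021,"az":0}
4 {"x":0.154,"y":0.001,"z":0.11,"ax":-0,"ay":-0.021,"az":0}
5 {"x":0.161,"y":0.001,"z":0.105,"ax":-0,"ay":-0.021,"az":0}
6 {"x":0.167,"y":0.001,"z":0.099,"ax":-0,"ay":-0.021,"az":0}
7 {"x":0.173,"y":0.001,"z":0.093,"ax":-0,"ay":-0.021,"az":0}
joints [-0.01430606  0.29477333  1.43941651  0.00291795  1.40301426  1.73697561]
```

Request:
servo_tool --commands '[{"x": 0.123,"y": 0.002,"z": 0.127,"ax": 0,"ay": -0.021,"az": 0,"claw": 0.34},{"x": 0.131,"y": 0.002,"z": 0.124,"ax": 0,"ay": -0.021,"az": 0,"claw": 0.34},{"x": 0.139,"y": 0.001,"z": 0.12,"ax": 0,"ay": -0.021,"az": 0,"claw": 0.34},{"x": 0.147,"y": 0.001,"z": 0.115,"ax": 0,"ay": -0.021,"az": 0,"claw": 0.34},{"x": 0.154,"y": 0.001,"z": 0.11,"ax": 0,"ay": -0.021,"az": 0,"claw": 0.34},{"x": 0.161,"y": 0.001,"z": 0.105,"ax": 0,"ay": -0.021,"az": 0,"claw": 0.34},{"x": 0.167,"y": 0.001,"z": 0.099,"ax": 0,"ay": -0.021,"az": 0,"claw": 0.34},{"x": 0.173,"y": 0.001,"z": 0.093,"ax": 0,"ay": -0.021,"az": 0,"claw": 0.34},{"x": 0,"y": 0,"z": 0,"ax": 0,"ay": 0,"az": 0,"claw": 0.34},{"x": 0,"y": 0,"z": 0,"ax": 0,"ay": 0,"az": 0,"claw": 0.34},{"x": 0,"y": 0,"z": 0,"ax": 0,"ay": 0,"az": 0,"claw": 0.34}]'

```text
t: 9.05
eef_pos: [723.0, -22.4, 294.7]
orientation: [0.961, -0.086, -0.263, -0.026]
force: [1.2, -0.4, 0.7]
gripper_width: 60.3
```

```bash
python3 - <<'E'
from h import *
np.set_printoptions(precision=2,suppress=True)
s=env.read_state();r=R.from_quat(s['orientation']).as_matrix();print(s['t'],s['eef_pos']+172*r[:,2],seat(-10,0,90),s['joints'],s['gripper_width'])
snap('wrist','w6.png')
print([(d['pixel'],d['p']) for d in env.mark_of('board','wrist')[:2]],'pred',proj('wrist',seat(0,0,0)),'hs',[proj('wrist',seat(*a)) for a in [(-30,-20,40),(-30,20,40),(50,-65,6),(50,65,6)]])
plan(seat(-10,0,32),RT,grasp=172,n=2)
E
```

```text
9.05 [636.77  -6.01 146.75] [637.05  -8.05 147.94] [-0.06  0.76  1.12  0.07  1.79  1.69] 60.2964642675912
[([230.9, 282.2], 0.66)] pred [229.61 280.42] hs [array([204.  , 247.34]), array([204.43, 315.57]), array([295.56, 192.01]), array([296.65, 367.69])]
0 {"x":-0.003,"y":0.006,"z":0.192,"ax":-0,"ay":0.002,"az":0.001}
1 {"x":-0.004,"y":0.006,"z":0.192,"ax":-0,"ay":0.002,"az":0.001}
```

View pics/w6.png

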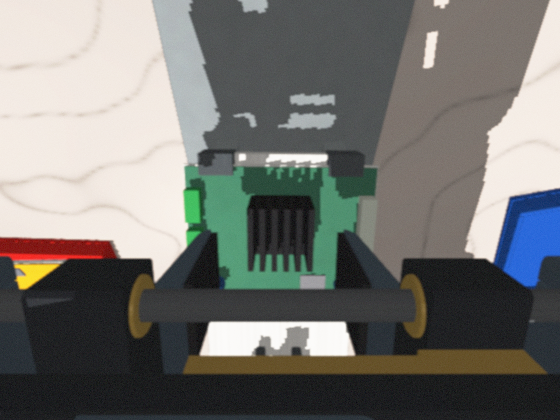

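The heat sink (248–314, row 198) sits midway between the jaws, close to the prediction. Descending and gripping.

Request:
servo_tool --commands '[{"x": 0,"y": 0.004,"z": 0.15,"ax": 0,"ay": 0.002,"az": 0,"claw": 0.34},{"x": 0,"y": 0.004,"z": 0.15,"ax": 0,"ay": 0.002,"az": 0,"claw": 0.34},{"x": 0,"y": 0,"z": 0.06,"ax": 0,"ay": 0,"az": 0,"claw": 0.34},{"x": 0,"y": 0,"z": 0,"ax": 0,"ay": 0,"az": 0,"claw": 0.34},{"x": 0,"y": 0,"z": 0,"ax": 0,"ay": 0,"az": 0,"claw": 0.34}]'

```text
t: 9.65
eef_pos: [694.2, -17.6, 258.4]
orientation: [0.965, -0.085, -0.248, -0.026]
force: [-0.2, 0.1, 0.5]
gripper_width: 60.1
```

```bash
python3 - <<'E'
from h import *
np.set_printoptions(precision=2,suppress=True)
s=env.read_state();r=R.from_quat(s['orientation']).as_matrix();print(s['t'],s['eef_pos']+172*r[:,2],seat(-10,0,32),s['force'],s['joint_vel'])
plan(seat(-10,0,31),RT,grasp=172,n=1)
E
```

```text
9.65 [612.65  -1.78 107.78] [608.54  -2.73  97.71] [-0.19  0.14  0.5 ] [ 0.   -0.01  0.   -0.    0.   -0.  ]
0 {"x":0.032,"y":0.008,"z":0.078,"ax":-0.001,"ay":-0.006,"az":0.003}
```

Request:
servo_tool --commands '[{"x": 0.016,"y": 0.004,"z": 0.038,"ax": 0,"ay": -0.003,"az": 0.0015,"claw": 0.34},{"x": 0.016,"y": 0.004,"z": 0.036,"ax": 0,"ay": -0.003,"az": 0.0015,"claw": 0.34},{"x": 0,"y": 0,"z": 0,"ax": 0,"ay": 0,"az": 0,"claw": 0.34},{"x": 0,"y": 0,"z": 0,"ax": 0,"ay": 0,"az": 0,"claw": 0.34}]'

```text
t: 10.05
eef_pos: [694.1, -18.8, 247.8]
orientation: [0.962, -0.09, -0.256, -0.026]
force: [0.3, 0.1, -0.4]
gripper_width: 60.4
```

```bash
python3 - <<'E'
from h import *
np.set_printoptions(precision=2,suppress=True)
s=env.read_state();r=R.from_quat(s['orientation']).as_matrix();print(s['t'],s['eef_pos']+172*r[:,2],seat(-10,0,32),s['force'],s['joint_vel'])
plan(seat(-10,0,31),RT,grasp=172,n=1)
E
```

```text
10.05 [610.27  -2.44  98.5 ] [608.54  -2.73  97.71] [ 0.28  0.09 -0.41] [-0.    0.01  0.   -0.   -0.    0.  ]
0 {"x":-0.002,"y":-0.001,"z":0.017,"ax":-0.001,"ay":-0.001,"az":-0}
```

Request:
servo_tool --commands '[{"x": 0,"y": 0,"z": 0.006,"ax": 0,"ay": -0.001,"az": 0,"claw": 1},{"x": 0,"y": 0,"z": 0,"ax": 0,"ay": 0,"az": 0,"claw": 1},{"x": 0,"y": 0,"z": 0,"ax": 0,"ay": 0,"az": 0,"claw": 1},{"x": 0,"y": 0,"z": 0,"ax": 0,"ay": 0,"az": 0,"claw": 1},{"x": 0,"y": 0,"z": 0,"ax": 0,"ay": 0,"az": 0,"claw": 1}]' --squeeze 30

```text
t: 10.55
eef_pos: [694.0, -18.8, 246.7]
orientation: [0.962, -0.09, -0.257, -0.026]
force: [0.4, -0.0, -0.1]
gripper_width: 39.7
```

```bash
python3 - <<'E'
from h import *
np.set_printoptions(precision=2,suppress=True)
s=env.read_state();r=R.from_quat(s['orientation']).as_matrix();print(s['t'],s['eef_pos']+172*r[:,2],s['force'],s['gripper_width'])
d=seat(1,0,0)-seat(0,0,0);print('upslope in tool',r.T@d,'normal',r.T@(seat(0,0,1)-seat(0,0,0)))
E
```

```text
10.55 [609.65  -2.43  97.71] [ 0.38 -0.01 -0.15] 39.68095646303407
upslope in tool [-1.  0. -0.] normal [ 0. -0. -1.]
```

Request:
servo_tool --commands '[{"x": -0.04,"y": 0,"z": -0.002,"ax": 0,"ay": 0,"az": 0,"claw": 1},{"x": -0.04,"y": 0,"z": -0.002,"ax": 0,"ay": 0,"az": 0,"claw": 1},{"x": -0.04,"y": 0,"z": -0.002,"ax": 0,"ay": 0,"az": 0,"claw": 1},{"x": -0.03,"y": 0,"z": 0,"ax": 0,"ay": 0,"az": 0,"claw": 1},{"x": 0,"y": 0,"z": 0,"ax": 0,"ay": 0,"az": 0,"claw": 1},{"x": 0,"y": 0,"z": 0,"ax": 0,"ay": 0,"az": 0,"claw": 1}]'

```text
t: 11.15
eef_pos: [673.3, -14.9, 259.1]
orientation: [0.962, -0.09, -0.257, -0.025]
force: [0.3, 0.5, -3.8]
gripper_width: 39.7
```

```bash
python3 - <<'E'
from h import *
np.set_printoptions(precision=2,suppress=True)
s=env.read_state();r=R.from_quat(s['orientation']).as_matrix();p=s['eef_pos']+172*r[:,2];print(s['t'],p,s['force'],s['gripper_width'])
d=p-np.array([609.65,-2.43,97.71]);print('moved in tool',r.T@d)
# blue tray
for n in ('top','scene'):
    env.grab_frame(n)
    m=env.masks_of('pass_tray',n)[0]; print(n,m['p'],m['pixel'])
    if n=='top':
        mk=np.asarray(m['pixels']).astype(np.uint8);c=max(cv2.findContours(mk,0,2)[0],key=cv2.contourArea)
        rc=cv2.boxPoints(cv2.minAreaRect(c));print(rc)
        W=[onz('top',[b,a],22) for a,b in rc];print(np.array(W),np.mean(W,0));print([np.degrees(np.arctan2(*(W[(i+1)%4]-W[i])[[1,0]])) for i in range(4)],[np.linalg.norm(W[(i+1)%4]-W[i]) for i in range(4)])
    print([(d['pixel'],d['p'],onz(n,d['pixel'],0)) for d in env.mark_of('pass_tray',n)[:2]])
E
```

```text
11.15 [589.21   1.47 109.96] [ 0.26  0.48 -3.79] 39.7383599070626
moved in tool [-24.15  -0.06  -0.26]
top 0.65 [235.3, 360.1]
[[322.92 210.07]
 [389.57 201.99]
 [396.79 261.48]
 [330.13 269.56]]
[[ 515.46 -195.47   22.  ]
 [ 535.35 -391.55   22.  ]
 [ 361.63 -404.16   22.  ]
 [ 342.21 -210.82   22.  ]] [ 438.66 -300.5    22.  ]
[np.float64(-84.2073826124113), np.float64(-175.84634735547502), np.float64(95.73547844488222), np.float64(5.064568632598754)] [np.float64(197.085316695303), np.float64(174.17947543201512), np.float64(194.31365445768043), np.float64(173.92847748935483)]
[([237.2, 361.2], 0.88, array([ 434.82, -308.69,    0.  ])), ([236.3, 154.5], 0.36, array([449.66, 303.96,   0.  ]))]
scene 0.83 [240.8, 183.0]
[([240.3, 185.3], 0.95, array([ 434.38, -304.38,    0.  ]))]
```

Request:
servo_tool --commands '[{"x": 0,"y": 0,"z": -0.06,"ax": 0,"ay": 0,"az": 0,"claw": 1},{"x": 0,"y": 0,"z": -0.12,"ax": 0,"ay": 0,"az": 0,"claw": 1},{"x": 0,"y": 0,"z": -0.18,"ax": 0,"ay": 0,"az": 0,"claw": 1},{"x": 0,"y": 0,"z": -0.2,"ax": 0,"ay": 0,"az": 0,"claw": 1},{"x": 0,"y": 0,"z": -0.1,"ax": 0,"ay": 0,"az": 0,"claw": 1},{"x": 0,"y": 0,"z": 0,"ax": 0,"ay": 0,"az": 0,"claw": 1}]'

```text
t: 12.05
eef_pos: [724.8, -25.1, 348.6]
orientation: [0.962, -0.09, -0.257, -0.025]
force: [0.4, -0.0, -2.7]
gripper_width: 39.7
```

```bash
python3 - <<'E'
from h import *
np.set_printoptions(precision=2,suppress=True)
s=env.read_state();r=R.from_quat(s['orientation']).as_matrix();p=s['eef_pos']+172*r[:,2];print(s['t'],p,s['force'],s['gripper_width'])
g=np.array([609.65,-2.43,97.71])-seat(0,0,0);print('grip slope,out',g@(seat(1,0,0)-seat(0,0,0)),g@(seat(0,0,1)-seat(0,0,0)))
plan([447.5,-302,140],Rdown(.09),grasp=172,step=30)
E
```

```text
12.05 [640.57  -8.71 199.6 ] [ 0.39 -0.01 -2.74] 39.74932018687492
grip slope,out -10.89750344414254 32.51472572987353
0 {"x":-0.084,"y":0.149,"z":0.057,"ax":-0.002,"ay":0.012,"az":-0.006}
1 {"x":-0.089,"y":0.148,"z":0.056,"ax":-0.002,"ay":0.012,"az":-0.006}
2 {"x":-0.094,"y":0.146,"z":0.055,"ax":-0.002,"ay":0.012,"az":-0.006}
3 {"x":-0.099,"y":0.145,"z":0.054,"ax":-0.002,"ay":0.012,"az":-0.006}
4 {"x":-0.104,"y":0.144,"z":0.053,"ax":-0.002,"ay":0.012,"az":-0.006}
5 {"x":-0.109,"y":0.142,"z":0.051,"ax":-0.002,"ay":0.012,"az":-0.006}
6 {"x":-0.114,"y":0.14,"z":0.049,"ax":-0.002,"ay":0.012,"az":-0.006}
7 {"x":-0.118,"y":0.139,"z":0.047,"ax":-0.002,"ay":0.012,"az":-0.006}
8 {"x":-0.123,"y":0.137,"z":0.045,"ax":-0.002,"ay":0.012,"az":-0.006}
9 {"x":-0.127,"y":0.135,"z":0.043,"ax":-0.002,"ay":0.012,"az":-0.006}
10 {"x":-0.131,"y":0.133,"z":0.041,"ax":-0.002,"ay":0.012,"az":-0.006}
11 {"x":-0.135,"y":0.131,"z":0.038,"ax":-0.002,"ay":0.012,"az":-0.006}
12 {"x":-0.139,"y":0.129,"z":0.035,"ax":-0.002,"ay":0.012,"az":-0.006}
13 {"x":-0.143,"y":0.127,"z":0.032,"ax":-0.002,"ay":0.012,"az":-0.006}
```

Request:
servo_tool --commands '[{"x": -0.084,"y": 0.149,"z": 0.057,"ax": -0.002,"ay": 0.012,"az": -0.006,"claw": 1},{"x": -0.089,"y": 0.148,"z": 0.056,"ax": -0.002,"ay": 0.012,"az": -0.006,"claw": 1},{"x": -0.094,"y": 0.146,"z": 0.055,"ax": -0.002,"ay": 0.012,"az": -0.006,"claw": 1},{"x": -0.099,"y": 0.145,"z": 0.054,"ax": -0.002,"ay": 0.012,"az": -0.006,"claw": 1},{"x": -0.104,"y": 0.144,"z": 0.053,"ax": -0.002,"ay": 0.012,"az": -0.006,"claw": 1},{"x": -0.109,"y": 0.142,"z": 0.051,"ax": -0.002,"ay": 0.012,"az": -0.006,"claw": 1},{"x": -0.114,"y": 0.14,"z": 0.049,"ax": -0.002,"ay": 0.012,"az": -0.006,"claw": 1},{"x": -0.118,"y": 0.139,"z": 0.047,"ax": -0.002,"ay": 0.012,"az": -0.006,"claw": 1},{"x": -0.123,"y": 0.137,"z": 0.045,"ax": -0.002,"ay": 0.012,"az": -0.006,"claw": 1},{"x": -0.127,"y": 0.135,"z": 0.043,"ax": -0.002,"ay": 0.012,"az": -0.006,"claw": 1},{"x": -0.13,"y": 0.133,"z": 0.041,"ax": -0.002,"ay": 0.012,"az": -0.006,"claw": 1},{"x": -0.13,"y": 0.13,"z": 0.038,"ax": -0.002,"ay": 0.012,"az": -0.006,"claw": 1},{"x": -0.1,"y": 0.1,"z": 0.03,"ax": -0.002,"ay": 0.012,"az": -0.006,"claw": 1},{"x": -0.05,"y": 0.05,"z": 0.02,"ax": -0.002,"ay": 0.012,"az": -0.006,"claw": 1},{"x": 0,"y": 0,"z": 0,"ax": 0,"ay": 0,"az": 0,"claw": 1},{"x": 0,"y": 0,"z": 0,"ax": 0,"ay": 0,"az": 0,"claw": 1}]'

```text
t: 13.65
eef_pos: [449.6, -289.5, 301.8]
orientation: [0.999, 0.049, 0.001, 0.0]
force: [0.1, -0.0, -1.8]
gripper_width: 39.6
```

```bash
python3 - <<'E'
from h import *
np.set_printoptions(precision=2,suppress=True)
s=env.read_state();r=R.from_quat(s['orientation']).as_matrix();p=s['eef_pos']+172*r[:,2];print(s['t'],p,s['force'],s['gripper_width'],s['joints'])
snap('wrist','w7.png')
print('tray',[(d['pixel'],d['p'],onz('wrist',d['pixel'],0)) for d in env.mark_of('pass_tray','wrist')[:2]])
plan([447.5,-302,100],Rdown(.09),grasp=172,step=25)
E
```

```text
13.65 [ 449.97 -289.62  129.82] [ 0.07 -0.02 -1.79] 39.63417648618394 [-0.59  0.34  1.81  0.    0.99  0.88]
tray []
0 {"x":-0.014,"y":0.041,"z":0.1,"ax":0,"ay":-0,"az":0.002}
1 same
```

View pics/w7.png

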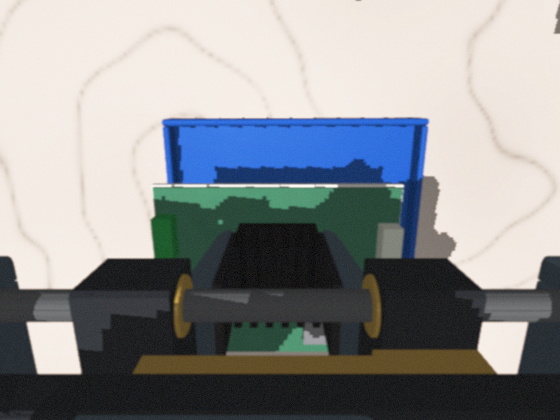

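The module is level above the blue tray. The tray's far rim runs along row 120 from column 164 to 428.

```bash
python3 - <<'E'
from h import *
np.set_printoptions(precision=2,suppress=True)
a,b=onz('wrist',[120,164],22),onz('wrist',[120,428],22);u=(b-a)/np.linalg.norm(b-a);print(a,b,np.linalg.norm(b-a))
yaw=np.arctan2(u[0],-u[1]);x=np.array([-u[1]*-1*0+np.cos(yaw),np.sin(yaw),0]);c=(a+b)/2-85*x;print('yaw',yaw,'centre',c)
s=env.read_state()
plan([c[0]+10.9*x[0],c[1]+10.9*x[1],75],Rdown(yaw),grasp=172,step=20)
E
```

```text
[ 510.39 -202.88   22.  ] [ 529.1  -389.55   22.  ] 187.6084366039895
yaw 0.09990859235307098 centre [ 435.17 -304.69   22.  ]
0 {"x":-0.013,"y":0.031,"z":0.122,"ax":0,"ay":-0,"az":0}
1 same
2 same
```

Request:
servo_tool --commands '[{"x": -0.013,"y": 0.031,"z": 0.122,"ax": 0,"ay": 0,"az": 0,"claw": 1},{"x": -0.013,"y": 0.031,"z": 0.122,"ax": 0,"ay": 0,"az": 0,"claw": 1},{"x": -0.013,"y": 0.031,"z": 0.122,"ax": 0,"ay": 0,"az": 0,"claw": 1},{"x": 0,"y": 0,"z": 0,"ax": 0,"ay": 0,"az": 0,"claw": 1},{"x": 0,"y": 0,"z": 0,"ax": 0,"ay": 0,"az": 0,"claw": 1},{"x": 0,"y": 0,"z": 0,"ax": 0,"ay": 0,"az": 0,"claw": 1}]'

```text
t: 14.35
eef_pos: [450.5, -301.2, 247.5]
orientation: [0.999, 0.053, 0.002, 0.001]
force: [0.2, -0.4, -3.2]
gripper_width: 39.8
```

```bash
python3 - <<'E'
from h import *
np.set_printoptions(precision=3,suppress=True)
s=env.read_state();r=R.from_quat(s['orientation']).as_matrix();p=s['eef_pos']+172*r[:,2];print(s['t'],p,s['force'],r[:,2])
plan([446.3,-303.6,44],Rdown(.1),grasp=172,n=3)
E
```

```text
14.35 [ 451.323 -301.549   75.499] [ 0.167 -0.382 -3.215] [ 0.005 -0.002 -1.   ]
0 {"x":-0.01,"y":0.004,"z":0.07,"ax":0,"ay":-0,"az":0.001}
1 same
2 same
```

Request:
servo_tool --commands '[{"x": -0.01,"y": 0.004,"z": 0.07,"ax": 0,"ay": 0.001,"az": 0,"claw": 1},{"x": -0.01,"y": 0.004,"z": 0.07,"ax": 0,"ay": 0,"az": 0,"claw": 1},{"x": -0.01,"y": 0.004,"z": 0.06,"ax": 0,"ay": 0,"az": 0,"claw": 1},{"x": 0,"y": 0,"z": 0,"ax": 0,"ay": 0,"az": 0,"claw": 1},{"x": 0,"y": 0,"z": 0,"ax": 0,"ay": 0,"az": 0,"claw": 1},{"x": 0,"y": 0,"z": 0,"ax": 0,"ay": 0,"az": 0,"claw": 1}]'

```text
t: 14.95
eef_pos: [446.8, -303.4, 216.6]
orientation: [0.999, 0.053, 0.005, 0.002]
force: [-0.2, 1.1, -2.7]
gripper_width: 39.7
```

Request:
servo_tool --commands '[{"x": 0,"y": 0,"z": 0.015,"ax": 0.001,"ay": -0.003,"az": 0,"claw": 1},{"x": 0,"y": 0,"z": 0.015,"ax": 0,"ay": 0,"az": 0,"claw": 1},{"x": 0,"y": 0,"z": 0,"ax": 0,"ay": 0,"az": 0,"claw": 1},{"x": 0,"y": 0,"z": 0,"ax": 0,"ay": 0,"az": 0,"claw": 1}]'

```text
t: 15.35
eef_pos: [447.2, -303.7, 212.4]
orientation: [0.999, 0.053, 0.001, 0.001]
force: [-0.1, 0.4, -3.8]
gripper_width: 39.6
```

Request:
servo_tool --commands '[{"x": 0,"y": 0,"z": 0.013,"ax": 0,"ay": 0,"az": 0,"claw": 1},{"x": 0,"y": 0,"z": 0,"ax": 0,"ay": 0,"az": 0,"claw": 1},{"x": 0,"y": 0,"z": 0,"ax": 0,"ay": 0,"az": 0,"claw": 1}]'

```text
t: 15.65
eef_pos: [447.3, -303.7, 210.5]
orientation: [0.999, 0.053, 0.001, 0.001]
force: [1.1, 0.2, -3.2]
gripper_width: 40.1
```

Request:
servo_tool --commands '[{"x": 0,"y": 0,"z": 0.01,"ax": 0,"ay": 0,"az": 0,"claw": 1},{"x": 0,"y": 0,"z": 0,"ax": 0,"ay": 0,"az": 0,"claw": 1},{"x": 0,"y": 0,"z": 0,"ax": 0,"ay": 0,"az": 0,"claw": 1}]'

```text
t: 15.95
eef_pos: [447.4, -304.0, 210.4]
orientation: [0.999, 0.053, 0.001, 0.002]
force: [-0.6, 0.7, -2.1]
gripper_width: 40.0
```

Request:
servo_tool --commands '[{"x": 0,"y": 0,"z": 0.012,"ax": 0,"ay": 0,"az": 0,"claw": 1},{"x": 0,"y": 0,"z": 0.004,"ax": 0,"ay": 0,"az": 0,"claw": 1},{"x": 0,"y": 0,"z": 0,"ax": 0,"ay": 0,"az": 0,"claw": 1}]'

```text
t: 16.25
eef_pos: [447.5, -304.0, 210.1]
orientation: [0.999, 0.053, 0.001, 0.002]
force: [0.1, 0.3, -2.0]
gripper_width: 39.8
```

Request:
servo_tool --commands '[{"x": 0,"y": 0,"z": 0.02,"ax": 0,"ay": 0,"az": 0,"claw": 1},{"x": 0,"y": 0,"z": 0.015,"ax": 0,"ay": 0,"az": 0,"claw": 1}]'

```text
t: 16.45
eef_pos: [447.5, -304.0, 209.8]
orientation: [0.999, 0.053, 0.002, 0.002]
force: [-4.7, 1.7, 14.9]
gripper_width: 40.0
```

Contact: an upward force shows while the height no longer changes. I'll release with a limited opening and back off.

Request:
servo_tool --commands '[{"x": 0,"y": 0,"z": 0,"ax": 0,"ay": 0,"az": 0,"claw": 1},{"x": 0,"y": 0,"z": 0,"ax": 0,"ay": 0,"az": 0,"claw": 0.36},{"x": 0,"y": 0,"z": 0,"ax": 0,"ay": 0,"az": 0,"claw": 0.36},{"x": 0,"y": 0,"z": 0,"ax": 0,"ay": 0,"az": 0,"claw": 0.36},{"x": 0,"y": 0,"z": 0,"ax": 0,"ay": 0,"az": 0,"claw": 0.36},{"x": 0,"y": 0,"z": -0.05,"ax": 0,"ay": 0,"az": 0,"claw": 0.36},{"x": 0,"y": 0,"z": -0.15,"ax": 0,"ay": 0,"az": 0,"claw": 0.36},{"x": 0,"y": 0,"z": -0.3,"ax": 0,"ay": 0,"az": 0,"claw": 0.36},{"x": 0,"y": 0,"z": -0.3,"ax": 0,"ay": 0,"az": 0,"claw": 0.36},{"x": -0.2,"y": 0,"z": -0.3,"ax": 0,"ay": 0,"az": 0,"claw": 0.36},{"x": -0.2,"y": 0,"z": -0.3,"ax": 0,"ay": 0,"az": 0,"claw": 0.36},{"x": 0,"y": 0,"z": 0,"ax": 0,"ay": 0,"az": 0,"claw": 0.36},{"x": 0,"y": 0,"z": 0,"ax": 0,"ay": 0,"az": 0,"claw": 0.36},{"x": 0,"y": 0,"z": 0,"ax": 0,"ay": 0,"az": 0,"claw": 0.36}]'

```text
t: 17.85
eef_pos: [391.6, -309.2, 420.5]
orientation: [0.999, 0.054, 0.003, 0.003]
force: [-0.1, 0.0, -0.5]
gripper_width: 58.4
```

```bash
python3 - <<'E'
from h import *
np.set_printoptions(precision=2,suppress=True)
s=env.read_state();print(s['t'],s['eef_pos'],s['force'],s['gripper_width'])
for n in ('scene','wrist'): snap(n,'f_%s.png'%n)
for n in ('scene','wrist'):
    print(n,[(np.round(d['pixel'],1),round(d['p'],2),onz(n,d['pixel'],5)) for d in env.mark_of('board',n)[:4]])
print('knob',[(d['pixel'],d['p']) for d in env.mark_of('finger_knob','scene')[:1]])
a=cv2.resize(cv2.imread('pics/f_scene.png')[150:330,130:440],None,fx=1.6,fy=1.6);b=cv2.resize(cv2.imread('pics/f_wrist.png'),(400,300))
c=np.zeros((590,500,3),np.uint8);c[:288,:496]=a;c[289:589,:400]=b;cv2.imwrite('pics/f.png',c)
E
```

```text
17.85 [ 391.61 -309.22  420.52] [-0.07  0.01 -0.51] 58.41560222807174
scene [(array([328.9, 102.8]), 0.94, array([ 650.66, -524.03,    5.  ])), (array([249.5, 467.7]), 0.78, array([671.98, 454.83,   5.  ])), (array([148.1, 351.7]), 0.77, array([187.42, 302.48,   5.  ])), (array([236.3, 184.7]), 0.7, array([ 423.67, -304.03,    5.  ]))]
wrist [(array([140. , 279.3]), 0.61, array([ 435.82, -309.03,    5.  ]))]
knob [([178.2, 303.3], 0.49)]
```

View pics/f.png

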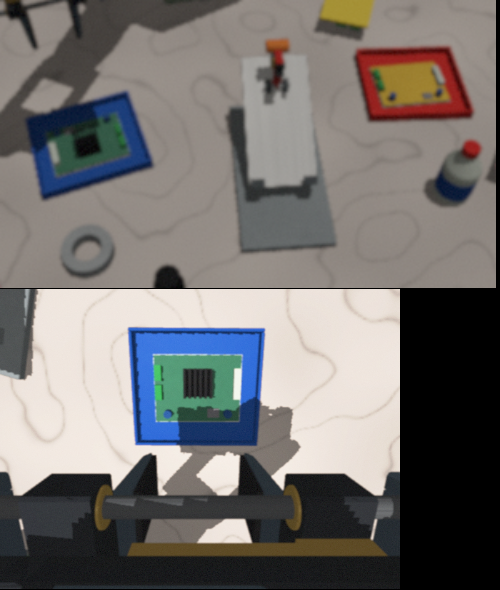

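The final picture shows the module flat and centred in the blue tray with its heat sink up. The finger stands open, and the bottle, ring, loupe and red tray have not moved. The robot is clear, so I'm handing in.

```bash
python3 -c "
from cell import env
print(env.hand_in())"
```

```text
the job is handed in; nothing more can be done
None
```

The job is done and handed in at about 18 s of the 53 s allowed. I pinched the orange knob and swung it past its tipping point, and after release the finger stood open by itself. Only then did I grip the module's heat sink, draw it 24 mm up the slope and lift it clear. I lowered it level onto the blue tray's floor until it touched, and let go.

**Last checks:**
- The pictures show the module flat and centred in the blue tray, heat sink up, with the finger still open. The bottle, ring, loupe and yellow board look undisturbed.
- The robot is clear, with the wrist force near zero.
- The highest wrist force I read was about 16 N, for a moment at touchdown.

**Disagreements:**
- My first fit of the cradle's position was about 6 mm off, because that picture was taken while the arm was still settling. I measured again once it was still.
- In the last check, the two cameras put the board's position about 13 mm apart. The pictures show it well inside the tray either way.

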